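# Wedge up the packing scale's front feet

### The job

I need to wind out the front levelling feet of the packing scale, so take its weight off them: grip the plastic wedge and push it, flat on the bench and thin end first, under the middle of the scale's front edge (the display side), between the two front feet, until both front feet just come clear of the bench by a few millimetres while the rear feet stay down. Push gently so that the scale is neither shoved along the bench nor tipped up further, touch the scale with nothing but the wedge, and leave the bowl, the tub and the spoon where they are. Do not let go: finish still gripping the wedge, with the scale resting on it.

Things in the scene. Friction and masses are not known exactly. Their poses are not given: they have to be found in the camera images.
- scale: Packing scale, 1.6 to 2.4 kg, loose on rubber feet. Grey housing 220 mm deep (x) by 200 wide (y), flat underside 12 mm above the bench, top at 42 mm; steel platter over the rear part, up to 68 mm. Origin: at bench level under the housing's middle. x points from front to rear: the front, with the black display strip, is at x = -110 mm.
- front_edge (a point): Middle of the lower front edge of the scale's housing, 12 mm above the bench; the wedge goes in here, along the scale's +x; pushing it under until the feet lift takes about 8 to 16 N, and the rubber feet keep the scale from sliding.
- front_left_foot (a point): Centre of the underside of one front levelling foot, at (-85, +70, 0) mm in the scale's frame; rubber pad 26 mm across on a short screw with a lock nut. Its height is 0 while it stands on the bench.
- front_right_foot (a point): The same for the other front foot, at (-85, -70, 0) mm.
- rear_left_foot (a point): Centre of the underside of a rear foot, at (85, 70, 0) mm in the scale's frame; the scale tips about the rear feet.
- rear_right_foot (a point): The same for the other rear foot, at (85, -70, 0) mm.
- wedge: Levelling wedge of hard, slippery white plastic, 130 mm long (x), 40 wide (y), 90 g, lying on its base. Origin: centre of the base. Thin end, blunt, 3 mm thick, at x = +65 mm; the top rises evenly from there, 1 mm in 5, to 23 mm at x = -35; from there to x = -65 it is flat at 23 mm: a heel with ribbed sides, gripped across the 40 mm.
- wedge_tip (a point): Middle of the thin end of the wedge, at its base, (65, 0, 0) mm in the wedge's frame.
- wedge_heel (a point): Middle of the wedge's heel, (-50, 0, 11.5) mm in the wedge's frame: where to grip it.
- bowl: Bystander: empty steel bowl, 140 mm across, 55 mm high; origin at the centre of its underside.
- tub: Bystander: round clear tub of chocolate chips with a white lid, 102 mm across, 73 mm high; origin at the centre of its underside.
- scoop: Bystander: steel serving spoon, 200 mm long, lying on the bench; origin at its middle.
Not all that is in view belongs to the job. There is more than one size of the wedge; the job needs the middle-sized.

How it is judged:
On the way:
1. the wedge lies flat on the bench with its thin end under the middle of the scale's front edge, all feet still on the bench (x of wedge_tip in the frame of scale above -0.105 m and y of wedge_tip in the frame of scale between -0.04 and 0.04 m and height (world z) of wedge below 0.003 m and angle between wedge's own z axis and vertical below 0.05 rad and height (world z) of each of front_left_foot, front_right_foot, rear_left_foot, rear_right_foot below 0.0015 m), for 0.1 s.
At the end, for the whole second after the job is handed in: Front feet 1.5 to 6.5 mm off the bench, rear feet within 2 mm of it; wedge flat on the bench, thin end within 40 mm of the scale's centre line, gripped (over 3 N) and carrying the scale (over 3 N); robot not touching the scale, which is at rest within 20 mm of where it stood (height (world z) of front_left_foot between 0.0015 and 0.0065 m and height (world z) of front_right_foot between 0.0015 and 0.0065 m and height (world z) of each of rear_left_foot, rear_right_foot below 0.002 m and x of wedge_tip in the frame of scale above -0.105 m and y of wedge_tip in the frame of scale between -0.04 and 0.04 m and height (world z) of wedge below 0.003 m and angle between wedge's own z axis and vertical below 0.05 rad and contact force between the fingers and wedge above 3 N and contact force between wedge and scale above 3 N and contact force between each of the fingers, the arm and scale below 0.3 N and distance of scale from where it was at the start of the episode below 0.02 m and linear speed of scale below 0.01 m/s); the arm keeps its last pose, push and grip.
It fails at once if the scale is tipped up: a foot more than 12 mm off the bench (height (world z) of any of front_left_foot, front_right_foot, rear_left_foot, rear_right_foot above 0.012 m).
It fails at once if the fingers or the arm lean on the scale with more than 5 N (contact force between any of the fingers, the arm and scale above 5 N).
It fails at once if the bowl, the tub or the spoon is moved by more than 30 mm (distance of any of bowl, tub, scoop from where it was at the start of the episode above 0.03 m).
It also fails if it takes over 42 s, if anything falls off the work surface, if the arm or the gripper's body presses on something with over 40 N, if the wrist force passes 120 N, or if a joint passes its speed limit or range.

### The arm

A 6-joint arm with a two-finger parallel gripper is mounted at the origin on the work surface. World frame = base frame: x ahead of the robot, y to its left, z up, the work surface at z = 0. Lengths are in m, angles in rad, forces in N, time in s.
With the tool pointing down it reaches from about 0.375 to 0.9 m from the base axis. Payload 3.1 kg.
Tool frame: the origin (TCP) lies between the finger pads; the fingertips stand robot.tip_extent ahead of it and the grasp point (between the pads) lies 3 mm ahead of it (robot.tip_extent is the distance from the TCP to the fingertips, in m); z points along the fingers, x is the direction in which the jaws open and shut, and the axes are right-handed (so a half turn about z gives the same grasp; the last joint's range is limited). The gripper opens to 87 mm and grips with 3 to 60 N. Pads are 19 mm wide; open, the fingers measure 117 mm over their backs; the gripper's body (75 mm by 190 mm) begins 51 mm behind the grasp point.
Start: joints at [1.016, 0.527, 1.433, -0, 1.181, -0.178], TCP at [0.229, 0.581, 0.219] pointing down, gripper open.
Joint ranges: [-3.08, 3.08], [-0.75, 2.2], [0.22, 2.44], [-1.43, 4.57], [0, 2.65], [-2.85, 2.85]. Speed limits (rad/s): [2.79, 2.79, 3.14, 3.14, 3.14, 3.14].

### API

Orientations are given as a unit quaternion [x, y, z, w].
In Python, from rig import robot, cams gives the robot as it stands.
- The arm moves only by the tool carry_out, never from a script. Its argument "steps" is a list of rows, each a list of 3 entries, a list of its own where there are three numbers: the shift along the world's x, y, z in cm, then the turn about the world's z in degrees, then the closure, from 0 (fully open) to 1 (shut). In form: [[[dx, dy, dz], spin, fingers], ...]. A call has 1 to 10 rows; each row shifts and turns the pose as measured when the row begins; what a row does not reach is not made up. A row lasts 1/10 s, in which the tool goes at most 50 mm and 8.59 degrees, less where a joint would pass 70% of its speed; a pose out of reach is approached as far as the arm can. A call with a gripper value outside its range is refused whole. The fingers move at their own pace and stop on an object; "squeeze" is the grip in N (left out, the last holds). Time passes only in rows, so rows that do not move let the fingers close. It gives the time, the measured TCP pose, the force and the opening at its end, in the units of the state.
- robot.get_obs(): the state, without advancing time (a new reading comes with each control period).
- cams.camera(name): name is "scene" or "side" or "wrist"; returns a dict with "pixels" (400x640x3 uint8, red, green, blue), "fx", "fy", "cx", "cy" (pixels), "k1" (the pictures are not rectified: a ray, as slopes to the right and down, at radius r is drawn at 1 + k1 r^2 times it, then the intrinsics apply), "eye" and "rotation" of the camera in the world. Camera axes: x right, y up, looking along -z (the intrinsics and any distortion apply to the point x, -y, -z); pixel columns grow to the right and rows downward; lengths in m; the calibration is good to about 2 mm. A picture is of the moment at which its call begins. There is no depth.
- robot.hand_in(): hands the job in, once; it reports no verdict.
The state is a dict: "time": time; "q": joint angles; "joint_velocities": joint speeds; "joint_torque": joint torques, N m; "position": TCP position; "tool_rot": TCP orientation; "ft_force": force on the tool from outside, world axes, zero at the start; "moment": the same for the moment, N m; "grip_width": finger opening in m.
Only numpy, scipy, OpenCV 4.12 (cv2) and the standard library are available. Lean on these libraries where they do the work, as an engineer would, in place of code of your own. Each camera call takes 0.05 s, during which the arm holds its last target. There are 200 camera calls.

## Working session

There is one attempt and no reset: what is moved stays moved. The work goes in short steps, Python scripts to look and compute and a tool call to move; the robot and the scene stay as the last step left them, time stands still between calls to the robot, and variables do not carry over. Pictures are saved under pics/ and viewed, about 8 in all and at most 12, crops included, and the job is handed in when it is done.

Besides the shell and the picture viewer there is one more tool, called after "Emit:" by a JSON object that holds its "fn" and its "kwargs", one argument or row to a line. carry_out: Moves the arm, as the interface text tells. Its arguments: {"type":"object","properties":{"steps":{"type":"array"},"squeeze":{"type":"number"}},"required":["steps"]}

```bash
mkdir -p pics; ls; cat > h.py <<'E'
import numpy as np, cv2
from rig import robot, cams
def shot(n,f):
    c=cams.camera(n); cv2.imwrite(f'pics/{f}.png',c['pixels'][:,:,::-1]); 
    np.save(f'pics/{f}.npy',{k:v for k,v in c.items()},allow_pickle=True); return c
def load(f): return np.load(f'pics/{f}.npy',allow_pickle=True).item()
def ray(c,u,v):
    K=np.array([[c['fx'],0,c['cx']],[0,c['fy'],c['cy']],[0,0,1]]);
    d=np.array([(u-c['cx'])/c['fx'],(v-c['cy'])/c['fy']]); s=d.copy()
    for _ in range(30): s=d/(1+c['k1']*(s@s))
    return np.array(c['rotation']).reshape(3,3)@np.array([s[0],-s[1],-1])
def at(c,u,v,z=0.):
    r=ray(c,u,v); e=np.array(c['eye']); return e+r*(z-e[2])/r[2]
def proj(c,p):
    q=np.array(c['rotation']).reshape(3,3).T@(np.array(p)-c['eye']); s=np.array([q[0],-q[1]])/-q[2]
    s=s*(1+c['k1']*(s@s)); return np.array([c['fx']*s[0]+c['cx'],c['fy']*s[1]+c['cy']])
E
python3 - <<'E'
from h import *
a=shot('scene','s0');b=shot('side','d0');w=shot('wrist','w0')
for c in(a,b,w): print(c['eye'],c['rotation'],c['fx'],c['k1'])
print(robot.get_obs(), robot.tip_extent)
E
```

```text
pics
[ 1.39097649 -0.55289573  0.845618  ] [0.38379397 0.21211714 0.41744329 0.79589547] 426.5204106216968 -0.11827943135153422
[ 0.26317314 -0.95992828  0.65823754] [ 0.48643835 -0.06666224 -0.13297866  0.86095909] 472.8697303417983 0.006479905067980629
[0.1673935  0.60603505 0.38385505] [-0.10326717 -0.06947759  0.55825668  0.82027937] 327.85946240524004 -0.049467393037429336
{'time': 0.15, 'q': array([ 1.01647226e+00,  5.28255495e-01,  1.43359809e+00,  5.20172882e-06,
        1.18140557e+00, -1.78493077e-01]), 'joint_velocities': array([ 0.00043013, -0.00409514, -0.00392609,  0.00089029,  0.00130461,
       -0.00146182]), 'joint_torque': array([-7.32847775e-05, -4.40429091e+01, -1.76841491e+01,  6.32850523e-02,
        5.52795036e-02, -1.05796446e-04]), 'position': array([0.22906914, 0.58090269, 0.21809782]), 'tool_rot': array([ 8.26754661e-01,  5.62562029e-01, -7.62152059e-04,  3.36799837e-04]), 'ft_force': array([ 0.20482156, -0.09786588,  0.86021824]), 'moment': array([ 0.01653571, -0.01857245, -0.0133381 ]), 'grip_width': 0.08678094486633833} 0.022
```

View pics/s0.png

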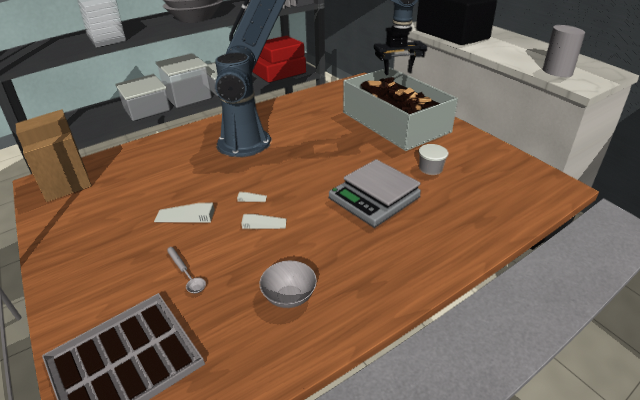

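View pics/d0.png

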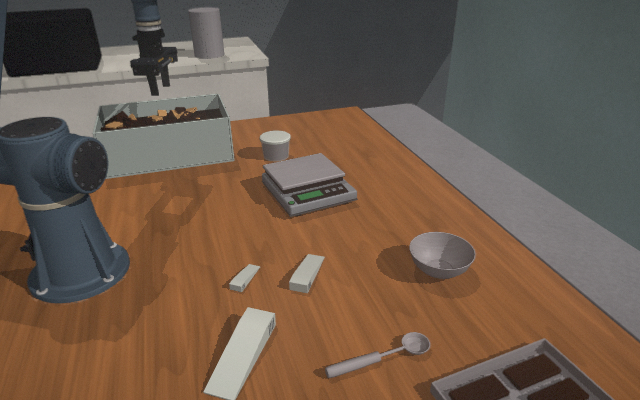

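Candidates in the scene view are a large wedge (185,213), a small one (252,197) and a middle one (263,222). In the side view they are at (242,352), (245,278) and (307,273). I choose the middle one and will check it in a close crop. The scale's display faces the side camera.

```bash
sed -i 's/np.array(c\[.rotation.\]).reshape(3,3)/Rotation.from_quat(c["rotation"]).as_matrix()/; 1a from scipy.spatial.transform import Rotation' h.py
python3 - <<'E'
from h import *
a=cv2.imread('pics/s0.png');b=cv2.imread('pics/d0.png')
x=np.vstack([np.hstack([cv2.resize(a[180:240,220:300],(400,300),interpolation=2),cv2.resize(a[150:230,325:432],(400,300),interpolation=2)]),
np.hstack([cv2.resize(b[245:305,255:335],(400,300),interpolation=2),cv2.resize(b[145:220,260:360],(400,300),interpolation=2)])])
cv2.imwrite('pics/c0.png',x)
E
```

```text
(no output)
```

View pics/c0.png

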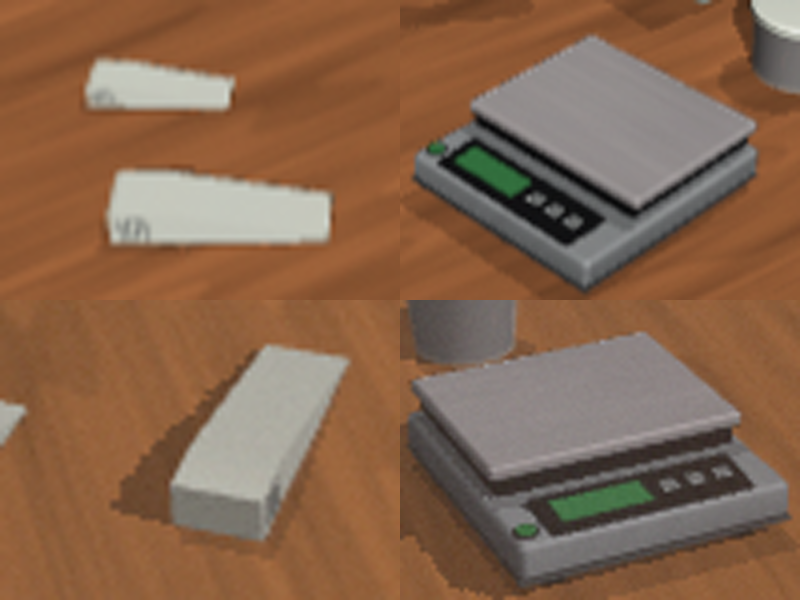

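```bash
cat > fit.py <<'E'
from h import *
from scipy.optimize import least_squares
def fit(obs,x0):
    def P(x,p): c,s=np.cos(x[2]),np.sin(x[2]); p=np.array(p)/1e3; return [x[0]+c*p[0]-s*p[1],x[1]+s*p[0]+c*p[1],p[2]]
    f=lambda x:np.concatenate([proj(c,P(x,p))-uv for c,uv,p in obs])
    r=least_squares(f,x0,loss='soft_l1',f_scale=1.); return r.x,np.round(f(r.x).reshape(-1,2),1)
E
python3 - <<'E'
from fit import *
s=load('s0');d=load('d0')
wo=[(s,(241.6,228.6),(-65,-20,0)),(s,(285.8,228.2),(65,-20,0)),(s,(243.6,214),(-65,20,23)),(s,(285.8,218),(65,20,3)),
(d,(308,292.6),(-65,-20,0)),(d,(289.4,289.4),(-65,20,0)),(d,(289.4,282.4),(-65,20,23)),(d,(308,285),(-65,-20,23)),(d,(324.6,256.4),(65,-20,3)),(d,(308,254),(65,20,3))]
so=[(s,(329,192.7),(-110,100,42)),(s,(374.5,220.7),(-110,-100,42)),(s,(420.5,190),(110,-100,42)),
(d,(291.2,215.8),(-110,100,12)),(d,(357,199.5),(-110,-100,12)),(d,(262.5,174.5),(110,100,42)),(d,(356.3,192.5),(-110,-100,42))]
for n,o,uv in(('wedge',wo,(263,222)),('scale',so,(375,190))):
    g=at(s,*uv); print(n,g); 
    for y in (0,1.,2,-1): 
        x,r=fit(o,[g[0],g[1],y]); print(x,np.degrees(x[2]),np.abs(r).mean()); 
        if np.abs(r).mean()<3: print(r)
for c,pts in((s,{'bowl':(288,285),'tub':(432,170),'spoon':(187,272),'big':(185,213),'small':(252,197),'bin':(400,140)}),):
    for k,v in pts.items(): print(k,at(c,*v))
E
```

```text
wedge [ 4.73598669e-01 -1.62380902e-01  1.11022302e-16]
[ 0.48407329 -0.165809    0.98382343] 56.36893039672342 0.55
[[-0.2  0.5]
 [-1.1  0.1]
 [-1.4  0.6]
 [-0.4  0.8]
 [-0.1  0.1]
 [ 0.4 -0.1]
 [-0.1 -1.6]
 [-0.4 -0.8]
 [-0.2 -0.8]
 [-0.1 -1.2]]
[ 0.48407329 -0.165809    0.98382342] 56.36892999468154 0.55
[[-0.2  0.5]
 [-1.1  0.1]
 [-1.4  0.6]
 [-0.4  0.8]
 [-0.1  0.1]
 [ 0.4 -0.1]
 [-0.1 -1.6]
 [-0.4 -0.8]
 [-0.2 -0.8]
 [-0.1 -1.2]]
[ 0.48407329 -0.165809    0.98382343] 56.36893011121435 0.55
[[-0.2  0.5]
 [-1.1  0.1]
 [-1.4  0.6]
 [-0.4  0.8]
 [-0.1  0.1]
 [ 0.4 -0.1]
 [-0.1 -1.6]
 [-0.4 -0.8]
 [-0.2 -0.8]
 [-0.1 -1.2]]
[ 0.48407329 -0.165809    0.98382342] 56.36892988764084 0.55
[[-0.2  0.5]
 [-1.1  0.1]
 [-1.4  0.6]
 [-0.4  0.8]
 [-0.1  0.1]
 [ 0.4 -0.1]
 [-0.1 -1.6]
 [-0.4 -0.8]
 [-0.2 -0.8]
 [-0.1 -1.2]]
scale [0.54513981 0.21856074 0.        ]
[0.58688706 0.17705214 1.70994983] 97.9729084468211 1.2071428571428573
[[-2.  -1.8]
 [-0.4  0.4]
 [ 0.5 -0.2]
 [-0.5  0.5]
 [ 1.1 -0.4]
 [-1.3 -2.6]
 [ 2.2 -3. ]]
[0.58688706 0.17705213 1.7099499 ] 97.97291232483336 1.2071428571428573
[[-2.  -1.8]
 [-0.4  0.4]
 [ 0.5 -0.2]
 [-0.5  0.5]
 [ 1.1 -0.4]
 [-1.3 -2.6]
 [ 2.2 -3. ]]
[0.58688707 0.17705214 1.7099497 ] 97.97290092149275 1.2071428571428573
[[-2.  -1.8]
 [-0.4  0.4]
 [ 0.5 -0.2]
 [-0.5  0.5]
 [ 1.1 -0.4]
 [-1.3 -2.6]
 [ 2.2 -3. ]]
[0.58688706 0.17705214 1.70994986] 97.9729102099325 1.2071428571428573
[[-2.  -1.8]
 [-0.4  0.4]
 [ 0.5 -0.2]
 [-0.5  0.5]
 [ 1.1 -0.4]
 [-1.3 -2.6]
 [ 2.2 -3. ]]
bowl [ 7.31744462e-01 -2.27240733e-01 -1.11022302e-16]
tub [0.57107095 0.46023022 0.        ]
spoon [ 0.53761879 -0.43041165  0.        ]
big [ 2.91526070e-01 -3.46209660e-01 -1.11022302e-16]
small [ 0.34155413 -0.13299546  0.        ]
bin [0.34855584 0.51110564 0.        ]
```

Emit:
{"fn": "carry_out", "kwargs": {
  "steps": [
    [[2,-4,1],-7,0],
    [[2.5,-4,0.5],-8,0],
    [[2.5,-4,0],-8,0],
    [[2.5,-4,0],-8,0],
    [[2.5,-4,0],-8,0],
    [[2.5,-4,0],-8,0],
    [[2.5,-4,0],-8,0],
    [[1.5,-4,0],-8,0],
    [[1.5,-4,0],-8,0],
    [[1,-4,0],-8,0]
  ]
}}

```text
time: 1.15
position: [0.4426, 0.1704, 0.2314]
tool_rot: [0.993, -0.114, 0.001, -0.001]
ft_force: [0.4, 0.3, 0.6]
grip_width: 0.0869
```

Emit:
{"fn": "carry_out", "kwargs": {
  "steps": [
    [[0.3,-4.5,0],-5,0],
    [[0.3,-4.5,0],-5,0],
    [[0,-4.5,0],-5,0],
    [[0,-4.5,0],-4,0],
    [[0,-4.5,-1],0,0],
    [[0,-4.5,-2],0,0],
    [[0,-4,-2],0,0],
    [[0,-3,-2],0,0],
    [[0,-1.5,-1],0,0],
    [[0,0,0],0,0]
  ]
}}

```text
time: 2.15
position: [0.4506, -0.2056, 0.1497]
tool_rot: [0.957, -0.289, 0.007, 0.0]
ft_force: [-0.2, 0.3, -0.5]
grip_width: 0.0867
```

```bash
python3 - <<'E'
from h import *
c=shot('wrist','w1'); o=robot.get_obs(); print(o['position'],o['time'],np.degrees(Rotation.from_quat(o['tool_rot']).as_euler('zyx')))
p=c['pixels'][:,:,::-1].copy()
x,y,t=0.4841,-0.1658,0.9838
for a in [(-65,-20,0),(65,-20,0),(65,20,0),(-65,20,0),(-50,0,23),(-65,20,23),(-65,-20,23)]:
    q=np.array(a)/1e3; u=proj(c,[x+np.cos(t)*q[0]-np.sin(t)*q[1],y+np.sin(t)*q[0]+np.cos(t)*q[1],q[2]]); cv2.circle(p,tuple(int(v) for v in np.round(u)),2,(0,0,255),-1)
cv2.imwrite('pics/w1m.png',p)
E
```

```text
[ 0.45058859 -0.20454462  0.15022018] 2.2 [ 33.51616289   0.71237745 179.79348915]
```

View pics/w1m.png

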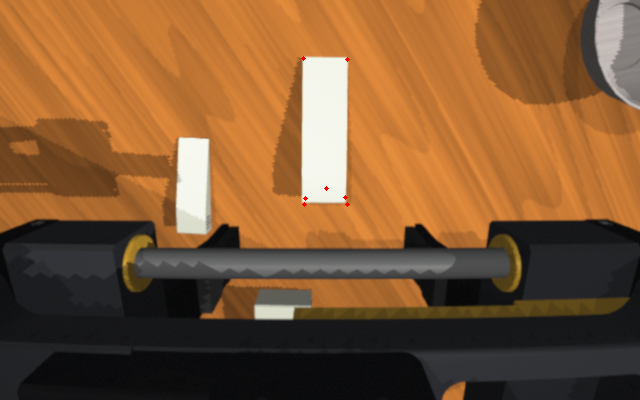

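The wrist view shows the middle wedge at (325,130), its heel end at (326,190), with the fitted corners right on it. I'll descend now.

Emit:
{"fn": "carry_out", "kwargs": {
  "steps": [
    [[0.5,-0.3,-3],0,0],
    [[0,0,-3],0,0],
    [[0,0,-2.5],0,0],
    [[0,0,-1.5],0,0],
    [[0,0,-0.5],0,0],
    [[0,0,0],0,0]
  ]
}}

```text
time: 2.8
position: [0.4586, -0.2019, 0.0471]
tool_rot: [0.958, -0.285, 0.01, 0.0]
ft_force: [0.7, 0.2, -0.6]
grip_width: 0.0871
```

Emit:
{"fn": "carry_out", "kwargs": {
  "steps": [
    [[-0.2,-0.5,-1.2],0,0],
    [[0,0,-0.7],0,0],
    [[0,0,0],0,0],
    [[0,0,0],0,0]
  ]
}}

```text
time: 3.2
position: [0.4583, -0.2073, 0.0295]
tool_rot: [0.959, -0.284, 0.012, 0.001]
ft_force: [-0.7, -0.3, -0.2]
grip_width: 0.0872
```

```bash
python3 - <<'E'
from h import *
o=robot.get_obs(); print(o['position'],o['tool_rot'],o['ft_force'],Rotation.from_quat(o['tool_rot']).as_matrix()[:,2])
E
```

```text
[ 0.45832266 -0.20734264  0.02945787] [ 0.95861487 -0.28443525  0.01235986  0.00115902] [-0.73416365 -0.30760725 -0.20772829] [ 0.02303736 -0.00925326 -0.99969178]
```

The tool has picked up a 1.4° tilt during the moves, so I'll check whether moving up undoes it.

Emit:
{"fn": "carry_out", "kwargs": {
  "steps": [
    [[0,0,3],0,0],
    [[0,0,3],0,0],
    [[0,0,3],0,0],
    [[0,0,3],0,0]
  ]
}}

```text
time: 3.6
position: [0.4552, -0.2057, 0.1498]
tool_rot: [0.958, -0.285, 0.007, -0.001]
ft_force: [-0.1, -0.6, 0.1]
grip_width: 0.0871
```

```bash
cat > st.py <<'E'
from h import *
o=robot.get_obs(); M=Rotation.from_quat(o['tool_rot']).as_matrix()
print(o['time'],o['position'],'yaw',np.degrees(np.arctan2(M[1,0],M[0,0])),'z',M[:,2],'F',o['ft_force'],'M',o['moment'],o['grip_width'])
E
python3 st.py
```

```text
3.6 [ 0.45516473 -0.2056671   0.14984536] yaw -33.13842399759462 z [ 0.01474366 -0.00293937 -0.99988699] F [-0.09013236 -0.57766168  0.11624894] M [-0.10854341  0.06737172  0.00789117] 0.08714279509446855
```

Emit:
{"fn": "carry_out", "kwargs": {
  "steps": [
    [[0,0,0],0,0],
    [[0,0,0],0,0]
  ]
}}

```text
time: 3.8
position: [0.4574, -0.2074, 0.1545]
tool_rot: [0.958, -0.285, 0.012, 0.001]
ft_force: [-0.4, -0.0, -1.0]
grip_width: 0.0871
```

```bash
python3 st.py
```

```text
3.8 [ 0.45742986 -0.20739687  0.1544827 ] yaw -33.149192560018875 z [ 0.02314595 -0.00923205 -0.99968947] F [-0.42641268 -0.04366716 -0.98010011] M [-0.12337655  0.11373716  0.03521043] 0.08712134932287419
```

Emit:
{"fn": "carry_out", "kwargs": {
  "steps": [
    [[0,0,0],0,0],
    [[0,0,0],0,0],
    [[0,0,0],0,0],
    [[0,0,0],0,0]
  ]
}}

```text
time: 4.2
position: [0.4556, -0.2062, 0.1516]
tool_rot: [0.958, -0.285, 0.01, 0.0]
ft_force: [-0.0, -0.1, 0.8]
grip_width: 0.0869
```

```bash
python3 st.py
```

```text
4.2 [ 0.45560848 -0.20623475  0.15162348] yaw -33.17559910852123 z [ 0.01825868 -0.00549026 -0.99981822] F [-0.00690543 -0.07523264  0.75971451] M [-0.06811979  0.138794   -0.01155415] 0.08689943456800293
```

Emit:
{"fn": "carry_out", "kwargs": {
  "steps": [
    [[0,0,-1],0,0],
    [[0,0,0],0,0],
    [[0,0,0],0,0],
    [[0,0,1],0,0],
    [[0,0,0],0,0],
    [[0,0,0],0,0]
  ]
}}

```text
time: 4.8
position: [0.4549, -0.2057, 0.15]
tool_rot: [0.958, -0.285, 0.008, -0.001]
ft_force: [0.7, 0.1, -0.6]
grip_width: 0.0873
```

```bash
python3 st.py
```

```text
4.8 [ 0.45494733 -0.20574866  0.15000776] yaw -33.17595862785197 z [ 0.0154782  -0.00336561 -0.99987454] F [ 0.69335169  0.13834308 -0.56608522] M [-0.08169611  0.15123456 -0.00724921] 0.0872876062055798
```

Emit:
{"fn": "carry_out", "kwargs": {
  "steps": [
    [[0,0,-2],0,0],
    [[0,0,-2],0,0],
    [[0,0,-2],0,0],
    [[0,0,-2],0,0],
    [[0,0,-1.5],0,0],
    [[0,0,-1],0,0],
    [[0,0,0],0,0],
    [[0,0,0],0,0]
  ]
}}

```text
time: 5.6
position: [0.4584, -0.2083, 0.0451]
tool_rot: [0.958, -0.285, 0.013, 0.002]
ft_force: [0.1, -0.1, -0.4]
grip_width: 0.0869
```

```bash
python3 st.py
```

```text
5.6 [ 0.45842092 -0.20826729  0.04511436] yaw -33.16568591300408 z [ 0.02487    -0.01054595 -0.99963507] F [ 0.12234319 -0.10554978 -0.41123563] M [-0.07745282  0.10299271  0.01189466] 0.08694138954402143
```

Emit:
{"fn": "carry_out", "kwargs": {
  "steps": [
    [[-0.1,0,-0.8],0,0],
    [[0,0,0],0,0],
    [[0,0,0],0,0],
    [[0,0,0],0,0],
    [[0,0,0],0,0],
    [[0,0,0],0,0]
  ]
}}

```text
time: 6.2
position: [0.4589, -0.2094, 0.039]
tool_rot: [0.958, -0.285, 0.016, 0.002]
ft_force: [0.2, 0.5, -0.4]
grip_width: 0.0871
```

```bash
python3 st.py
```

```text
6.2 [ 0.45893197 -0.20938628  0.03898805] yaw -33.156414639339985 z [ 0.02923194 -0.01385397 -0.99947664] F [ 0.18216814  0.46665244 -0.39825991] M [-0.10211561  0.12485373 -0.01907362] 0.08712966379843713
```

Emit:
{"fn": "carry_out", "kwargs": {
  "steps": [
    [[0,0,0],0,0],
    [[0,0,0],0,0],
    [[0,0,0],0,0],
    [[0,0,0],0,0],
    [[0,0,0],0,0]
  ]
}}

```text
time: 6.7
position: [0.4591, -0.2095, 0.0392]
tool_rot: [0.958, -0.285, 0.016, 0.003]
ft_force: [-0.1, 0.2, -1.0]
grip_width: 0.0869
```

```bash
python3 st.py
```

```text
6.7 [ 0.45906359 -0.20945321  0.03921939] yaw -33.15218354269338 z [ 0.02961424 -0.01414192 -0.99946136] F [-0.13502156  0.24216603 -0.96172345] M [-0.10937089  0.09331968 -0.0074603 ] 0.08690194177309377
```

Emit:
{"fn": "carry_out", "kwargs": {
  "steps": [
    [[0,0,0.5],0,0],
    [[0,0,0.5],0,0],
    [[0,0,0.5],0,0],
    [[0,0,0.5],0,0],
    [[0,0,0.5],0,0],
    [[0,0,0.5],0,0]
  ]
}}

```text
time: 7.3
position: [0.4588, -0.2093, 0.0716]
tool_rot: [0.958, -0.285, 0.016, 0.002]
ft_force: [-0.9, 0.9, 0.0]
grip_width: 0.0871
```

```bash
python3 st.py
```

```text
7.3 [ 0.45882658 -0.2092965   0.07160035] yaw -33.1545483189607 z [ 0.02921291 -0.01385938 -0.99947712] F [-0.87795698  0.85280026  0.01511993] M [-0.09378334  0.03280353 -0.0245524 ] 0.08707237624986529
```

Emit:
{"fn": "carry_out", "kwargs": {
  "steps": [
    [[0,0,4],0,0],
    [[0,0,0],0,0],
    [[0,0,4],0,0],
    [[0,0,0],0,0],
    [[0,0,4],0,0],
    [[0,0,0],0,0],
    [[0,0,0],0,0],
    [[0,0,0],0,0]
  ]
}}

```text
time: 8.1
position: [0.4576, -0.2085, 0.1925]
tool_rot: [0.958, -0.285, 0.013, 0.001]
ft_force: [-0.6, -0.8, -1.4]
grip_width: 0.0868
```

```bash
python3 st.py
```

```text
8.1 [ 0.4575751  -0.20850283  0.19253661] yaw -33.16882019037373 z [ 0.0243208  -0.0102103  -0.99965206] F [-0.63643141 -0.76816701 -1.40983494] M [-0.11381104  0.12715918 -0.05568607] 0.0868083044613313
```

Emit:
{"fn": "carry_out", "kwargs": {
  "steps": [
    [[-0.1,0.1,-0.4],0,0],
    [[0,0,-0.8],0,0],
    [[0,0,-0.8],0,0],
    [[0,0,-0.8],0,0],
    [[0,0,-0.8],0,0],
    [[0,0,-0.8],0,0],
    [[0,0,-0.8],0,0],
    [[0,0,-0.8],0,0],
    [[0,0,-0.8],0,0],
    [[0,0,-0.8],0,0]
  ]
}}

```text
time: 9.1
position: [0.4544, -0.2059, 0.1065]
tool_rot: [0.958, -0.286, 0.01, 0.0]
ft_force: [-0.9, -0.9, 0.3]
grip_width: 0.0868
```

```bash
python3 st.py
```

```text
9.1 [ 0.45437135 -0.20593449  0.10654718] yaw -33.18296009772133 z [ 0.01849648 -0.00574629 -0.99981241] F [-0.85687186 -0.89882839  0.2588384 ] M [-0.08353758  0.08210974  0.01833137] 0.08684868921508938
```

Emit:
{"fn": "carry_out", "kwargs": {
  "steps": [
    [[0,0,-0.8],0,0],
    [[0,0,-0.8],0,0],
    [[0,0,-0.8],0,0],
    [[0,0,-0.8],0,0],
    [[0.1,-0.1,-0.8],0,0],
    [[0,0,-0.7],0,0],
    [[0,0,-0.6],0,0],
    [[0,0,-0.5],0,0],
    [[0,0,-0.4],0,0],
    [[0,0,-0.3],0,0]
  ]
}}

```text
time: 10.1
position: [0.4557, -0.2072, 0.0351]
tool_rot: [0.958, -0.286, 0.01, 0.0]
ft_force: [-0.4, 0.1, 0.2]
grip_width: 0.087
```

```bash
python3 st.py
```

```text
10.1 [ 0.45567177 -0.20722071  0.03510433] yaw -33.18610379347605 z [ 0.01844503 -0.00570315 -0.99981361] F [-0.4242838   0.07604516  0.22065297] M [-0.10165877  0.16735482 -0.00314517] 0.08703176130683243
```

Emit:
{"fn": "carry_out", "kwargs": {
  "steps": [
    [[0.05,0,-0.3],0,0],
    [[0,0,-0.3],0,0],
    [[0,0,-0.2],0,0],
    [[0,0,-0.1],0,0],
    [[0,0,0],0,0]
  ]
}}

```text
time: 10.6
position: [0.4564, -0.2073, 0.0254]
tool_rot: [0.958, -0.285, 0.01, 0.0]
ft_force: [0.3, -0.1, 0.5]
grip_width: 0.0873
```

```bash
python3 st.py
```

```text
10.6 [ 0.45644443 -0.20734789  0.02539244] yaw -33.180233570250245 z [ 0.01895393 -0.00609668 -0.99980177] F [ 0.33471466 -0.06306443  0.54388489] M [-0.09304622  0.07245826 -0.00933821] 0.08731436085174481
```

Emit:
{"fn": "carry_out", "kwargs": {
  "steps": [
    [[0,0,0],0,0.4],
    [[0,0,0],0,1],
    [[0,0,0],0,1],
    [[0,0,0],0,1],
    [[0,0,0],0,1],
    [[0,0,0],0,1],
    [[0,0,0],0,1]
  ],
  "squeeze": 35
}}

```text
time: 11.3
position: [0.4568, -0.2076, 0.026]
tool_rot: [0.958, -0.286, 0.011, 0.0]
ft_force: [-0.4, -0.7, -0.0]
grip_width: 0.0388
```

```bash
python3 st.py
```

```text
11.3 [ 0.4567525 -0.2075895  0.0259515] yaw -33.1825786361119 z [ 0.01995356 -0.00686506 -0.99977734] F [-0.44309566 -0.65317046 -0.01232588] M [-0.11526564  0.12714941  0.00895553] 0.03881141826694955
```

Emit:
{"fn": "carry_out", "kwargs": {
  "steps": [
    [[0,0,0.4],0,1],
    [[0.2,0.2,0.6],1,1],
    [[0.6,0.5,0.3],2,1],
    [[1,0.8,0],3,1],
    [[1,0.8,0],3,1],
    [[1,0.8,0],3,1],
    [[1,0.8,0],3,1],
    [[1,0.8,0],3,1],
    [[1,0.8,0],3,1],
    [[1,0.8,0],3,1]
  ]
}}

```text
time: 12.3
position: [0.5421, -0.1382, 0.0415]
tool_rot: [0.998, -0.062, 0.012, -0.002]
ft_force: [0.3, -0.5, -0.4]
grip_width: 0.0007
```

```bash
python3 st.py
```

```text
12.3 [ 0.54211224 -0.13815     0.04147859] yaw -7.137426252052561 z [ 0.02406364  0.00199057 -0.99970845] F [ 0.29014417 -0.54722602 -0.43929637] M [-0.10261895  0.10559197  0.01771799] 0.0007102230514025385
```

The wedge slipped out of the grip. I'll look.

Emit:
{"fn": "carry_out", "kwargs": {
  "steps": [
    [[0,0,1],0,0],
    [[0,0,2],0,0],
    [[0,0,2],0,0],
    [[0,0,1],0,0],
    [[0,0,0],0,0]
  ]
}}

```text
time: 12.8
position: [0.5439, -0.1345, 0.1052]
tool_rot: [0.998, -0.058, 0.012, -0.002]
ft_force: [0.5, -0.1, 1.4]
grip_width: 0.0321
```

```bash
python3 - <<'E'
from h import *
a=shot('scene','s1')['pixels'];b=shot('side','d1')['pixels'];w=shot('wrist','w2')['pixels']
x=np.vstack([np.hstack([cv2.resize(a[165:255,230:350],(400,300)),cv2.resize(b[215:305,260:380],(400,300))]),np.hstack([cv2.resize(w,(480,300)),np.zeros((300,320,3),np.uint8)])])
cv2.imwrite('pics/c1.png',x[:,:,::-1])
E
python3 st.py
```

```text
12.95 [ 0.54260907 -0.1341203   0.10314838] yaw -6.65984930093678 z [ 0.02094028  0.00362744 -0.99977415] F [ 0.57667562 -0.42492462 -0.26371223] M [-0.06864642  0.0467179   0.03083233] 0.04465920085758148
```

View pics/c1.png

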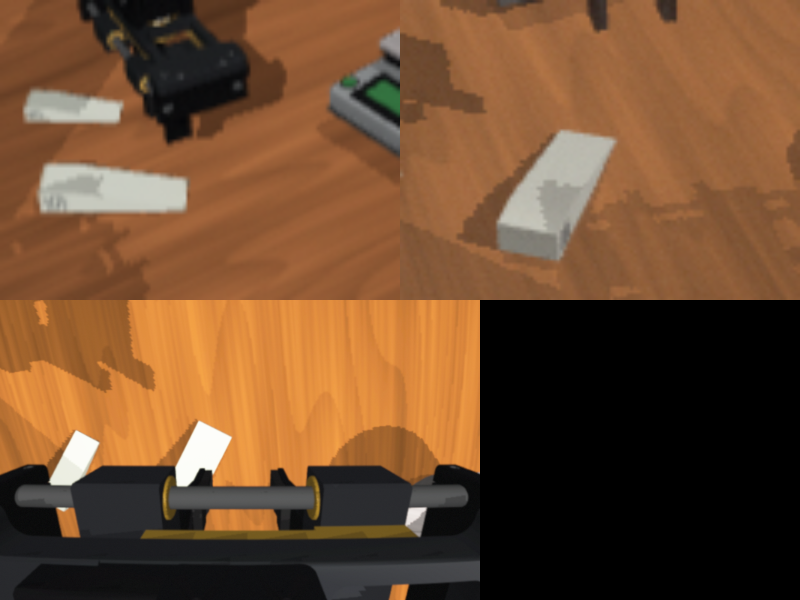

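```bash
python3 - <<'E'
from h import *
o=robot.get_obs(); R=Rotation.from_quat(o['tool_rot']).as_matrix(); p=o['position']
ims=[]
for n in('s1','d1','w2'):
    c=load(n); im=c['pixels'][:,:,::-1].copy()
    k=2; 
    for q,col in(((0,0,.022),(0,0,255)),((.0223,0,.022),(0,255,0)),((-.0223,0,.022),(0,255,0)),((0,0,0),(255,0,0))):
        u=proj(c,p+R@np.array(q)); print(n,q,u); cv2.circle(im,tuple(int(v) for v in np.round(u)),1,col,-1)
    ims.append(im)
s=cv2.resize(ims[0][150:225,240:340],(400,300),interpolation=0);d=cv2.resize(ims[1][150:240,280:400],(400,300),interpolation=0)
cv2.imwrite('pics/c2.png',np.vstack([np.hstack([s,d]),cv2.resize(ims[2][220:400,80:560],(800,300))]))
E
```

```text
s1 (0, 0, 0.022) [280.38682701 209.74080638]
s1 (0.0223, 0, 0.022) [283.50507094 214.03663868]
s1 (-0.0223, 0, 0.022) [277.35195527 205.55749074]
s1 (0, 0, 0) [279.68151292 203.60690586]
d1 (0, 0, 0.022) [328.65509785 229.41524792]
d1 (0.0223, 0, 0.022) [338.50725985 228.11744885]
d1 (-0.0223, 0, 0.022) [318.74541881 230.72074435]
d1 (0, 0, 0) [328.48590511 221.06572631]
w2 (0, 0, 0.022) [319.50898129 227.14031606]
w2 (0.0223, 0, 0.022) [356.16145981 227.10118175]
w2 (-0.0223, 0, 0.022) [282.84738862 227.14093188]
w2 (0, 0, 0) [319.35887266 240.83928357]
```

View pics/c2.png

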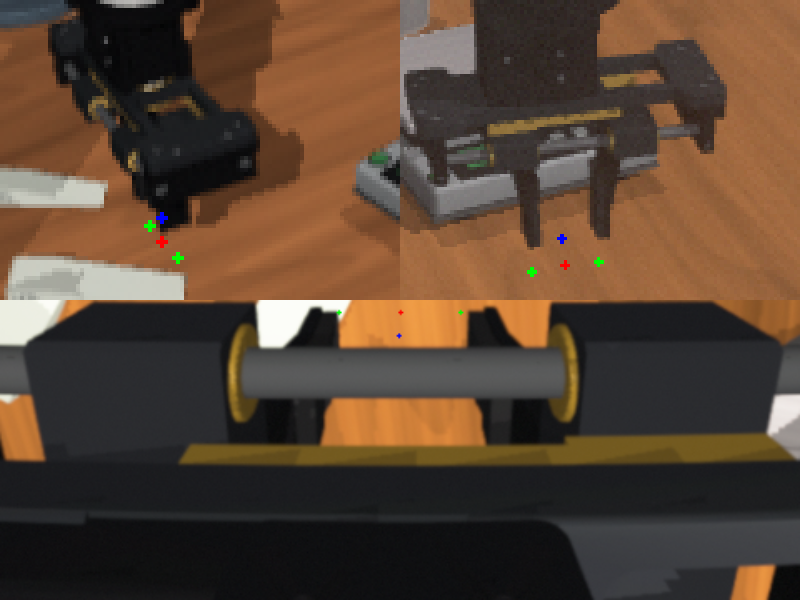

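The marks for the reported tip positions lie about 8 px (about 20 mm) below the real fingertips in both views. So the real tips are about level with the reported TCP and closed above the wedge, which has barely moved. I'll regrip about 20 mm lower, guarding on force.

Emit:
{"fn": "carry_out", "kwargs": {
  "steps": [
    [[-0.5,-0.4,0],-1,0],
    [[-1,-0.8,0],-3,0],
    [[-1,-0.8,0],-3,0],
    [[-1,-0.8,0],-3,0],
    [[-1,-0.8,-0.3],-3,0],
    [[-1,-0.8,-0.6],-3,0],
    [[-1,-0.8,-0.8],-3,0],
    [[-0.8,-0.8,-0.8],-3,0],
    [[-0.6,-0.6,-0.8],-2,0],
    [[-0.3,-0.3,-0.6],-1,0]
  ]
}}

```text
time: 13.95
position: [0.4502, -0.2055, 0.0556]
tool_rot: [0.958, -0.286, 0.004, -0.003]
ft_force: [-0.0, -0.6, -0.5]
grip_width: 0.0865
```

```bash
python3 st.py
```

```text
13.95 [ 0.45015314 -0.20553476  0.05556786] yaw -33.252705899149774 z [ 0.00954845  0.00310597 -0.99994959] F [-0.02533187 -0.56625001 -0.54625595] M [-0.07328249  0.11094219  0.01517754] 0.08647326758656396
```

Emit:
{"fn": "carry_out", "kwargs": {
  "steps": [
    [[0.3,-0.1,-0.6],0,0],
    [[0.2,-0.1,-0.6],0,0],
    [[0.1,0,-0.6],0,0],
    [[0,0,-0.6],0,0],
    [[0,0,-0.5],0,0],
    [[0,0,-0.3],0,0],
    [[0,0,0],0,0]
  ]
}}

```text
time: 14.65
position: [0.4571, -0.2071, 0.0194]
tool_rot: [0.958, -0.286, 0.004, -0.003]
ft_force: [-0.4, -0.3, -0.7]
grip_width: 0.0872
```

```bash
python3 st.py; python3 - <<'E'
from h import *
c=shot('side','d2'); im=c['pixels'][:,:,::-1].copy(); o=robot.get_obs(); R=Rotation.from_quat(o['tool_rot']).as_matrix()
for s in(1,-1):
  for z in (0,.022): cv2.circle(im,tuple(int(v) for v in np.round(proj(c,o['position']+R@np.array([s*.0435,0,z])))),0,(0,0,255),-1)
s=shot('scene','s2')['pixels'][:,:,::-1]
cv2.imwrite('pics/c3.png',np.hstack([cv2.resize(im[220:310,250:370],(400,300),interpolation=0),cv2.resize(s[165:255,210:330],(400,300),interpolation=0)]))
E
```

```text
14.65 [ 0.45714391 -0.2071356   0.01937978] yaw -33.18311312590406 z [ 0.00872081  0.00406273 -0.99995372] F [-0.43953646 -0.33186184 -0.69196745] M [-0.11478666  0.11011908 -0.00360976] 0.08719225673774963
```

View pics/c3.png

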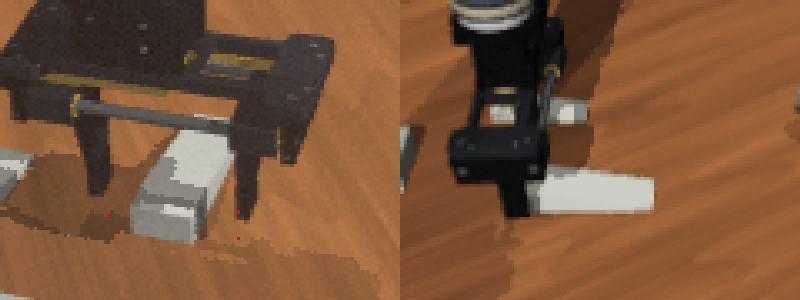

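The fingertips are at the reported TCP height, straddling the heel. I'll lower further under guard.

Emit:
{"fn": "carry_out", "kwargs": {
  "steps": [
    [[0,0,-0.3],0,0],
    [[0,0,-0.3],0,0],
    [[0,0,-0.3],0,0],
    [[0,0,-0.2],0,0],
    [[0,0,0],0,0]
  ]
}}

```text
time: 15.25
position: [0.4577, -0.2077, 0.0086]
tool_rot: [0.958, -0.286, 0.005, -0.003]
ft_force: [0.1, -0.6, 0.3]
grip_width: 0.087
```

```bash
python3 st.py
```

```text
15.25 [ 0.45767926 -0.20765499  0.00864645] yaw -33.19292849185425 z [ 0.01064403  0.00260874 -0.99993995] F [ 0.06552621 -0.63134313  0.29144563] M [-0.09007725  0.11592634  0.03386008] 0.08700622819919653
```

Emit:
{"fn": "carry_out", "kwargs": {
  "steps": [
    [[-0.05,0,-0.2],0,0],
    [[0,0,-0.2],0,0],
    [[0,0,-0.1],0,0],
    [[0,0,0],0,0]
  ]
}}

```text
time: 15.65
position: [0.4571, -0.2077, 0.0032]
tool_rot: [0.958, -0.286, 0.005, -0.003]
ft_force: [0.1, 0.8, 1.1]
grip_width: 0.0873
```

```bash
python3 st.py
```

```text
15.65 [ 0.45712554 -0.20774503  0.00318681] yaw -33.20120474527819 z [ 0.01068822  0.00256678 -0.99993958] F [0.08333181 0.810412   1.12310554] M [-0.04560174  0.10755326 -0.01287292] 0.0872840761760582
```

Emit:
{"fn": "carry_out", "kwargs": {
  "steps": [
    [[0,0,0.2],0,0],
    [[0,0,0],0,1],
    [[0,0,0],0,1],
    [[0,0,0],0,1],
    [[0,0,0],0,1],
    [[0,0,0],0,1],
    [[0,0,0],0,1],
    [[0,0,0],0,1],
    [[0,0,0],0,1],
    [[0,0,0],0,1]
  ],
  "squeeze": 35
}}

```text
time: 16.65
position: [0.4571, -0.2077, 0.0056]
tool_rot: [0.958, -0.286, 0.005, -0.003]
ft_force: [0.6, 0.1, 0.5]
grip_width: 0.0401
```

```bash
python3 st.py
```

```text
16.65 [ 0.45714916 -0.20772034  0.00561401] yaw -33.19277105256583 z [ 0.01082332  0.00243358 -0.99993846] F [0.60496107 0.1173641  0.54978121] M [-0.04281051  0.17181093 -0.00604912] 0.04011297929229217
```

Emit:
{"fn": "carry_out", "kwargs": {
  "steps": [
    [[0,0,0.3],0,1],
    [[0,0,0.4],0,1],
    [[0.5,0.4,0.2],1.5,1],
    [[1,0.8,0],2.5,1],
    [[1,0.8,0],2.5,1],
    [[1,0.8,0],2.5,1],
    [[1,0.8,0],2.5,1],
    [[1,0.8,0],2.5,1],
    [[1,0.8,0],2.5,1],
    [[1,0.8,0],2.5,1]
  ]
}}

```text
time: 17.65
position: [0.5384, -0.1418, 0.0151]
tool_rot: [0.994, -0.109, 0.004, -0.004]
ft_force: [-0.2, 1.0, -2.0]
grip_width: 0.0394
```

```bash
python3 st.py
```

```text
17.65 [ 0.53835023 -0.14178417  0.01514689] yaw -12.565684512719036 z [ 0.00909171  0.00632404 -0.99993867] F [-0.18363523  1.02687183 -2.00923354] M [-0.12841388  0.05805471  0.02586209] 0.03943843097134793
```

Emit:
{"fn": "carry_out", "kwargs": {
  "steps": [
    [[1,0.8,0],2.5,1],
    [[1,0.8,0],2.5,1],
    [[1,0.8,0],2.5,1],
    [[1,0.8,0],2.5,1],
    [[1,0.8,0],2.5,1],
    [[1,0.7,0],2.5,1],
    [[0.8,0.5,0],2,1],
    [[0.5,0.3,0],1,1],
    [[0.2,0.1,0],0.5,1],
    [[0,0,0],0,1]
  ]
}}

```text
time: 18.65
position: [0.6213, -0.0792, 0.0147]
tool_rot: [0.998, 0.068, 0.004, -0.004]
ft_force: [0.8, 0.6, -0.9]
grip_width: 0.0396
```

```bash
python3 st.py; python3 - <<'E'
from h import *
d=shot('side','d3');s=shot('scene','s3')
x=np.hstack([cv2.resize(d['pixels'][140:260,260:400],(400,343),interpolation=2),cv2.resize(s['pixels'][140:260,290:430],(400,343),interpolation=2)])
w=shot('wrist','w3')['pixels'][0:260]
x=np.vstack([x,np.pad(cv2.resize(w,(615,250)),((0,0),(0,185),(0,0)))])
cv2.imwrite('pics/c4.png',x[:,:,::-1])
E
```

```text
18.65 [ 0.62134792 -0.07916224  0.01473414] yaw 7.847939938531194 z [ 0.00661304  0.00870022 -0.99994029] F [ 0.7635272   0.56082638 -0.87235347] M [-0.08871788  0.0582788  -0.00275799] 0.03961135588273753
```

View pics/c4.png

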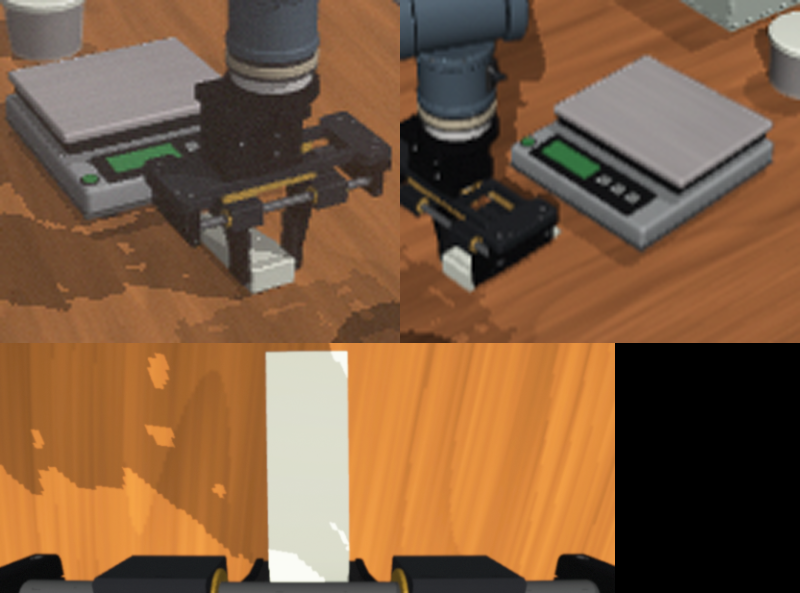

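Emit:
{"fn": "carry_out", "kwargs": {
  "steps": [
    [[0,0,-0.3],0,1],
    [[0,0,-0.3],0,1],
    [[0,0,-0.2],0,1],
    [[0,0,-0.1],0,1],
    [[0,0,0],0,1]
  ]
}}

```text
time: 19.3
position: [0.6196, -0.0804, 0.0057]
tool_rot: [0.998, 0.067, 0.003, -0.004]
ft_force: [-0.3, 0.5, -0.9]
grip_width: 0.0398
```

```bash
python3 st.py
```

```text
19.3 [ 0.619621   -0.0804012   0.00567969] yaw 7.666581277737296 z [ 0.00494719  0.0092948  -0.99994456] F [-0.34571911  0.49577052 -0.89036125] M [-0.11984665  0.03449785 -0.02335592] 0.03984398442223484
```

Emit:
{"fn": "carry_out", "kwargs": {
  "steps": [
    [[0,0,-0.1],0,1],
    [[0,0,-0.1],0,1],
    [[0,0,0],0,1]
  ]
}}

```text
time: 19.6
position: [0.6197, -0.0805, 0.0059]
tool_rot: [0.998, 0.067, 0.003, -0.004]
ft_force: [-0.1, -0.5, -0.5]
grip_width: 0.0396
```

```bash
python3 st.py
```

```text
19.6 [ 0.61971225 -0.08047518  0.0059207 ] yaw 7.668276348245281 z [ 0.00545567  0.009101   -0.9999437 ] F [-0.13814015 -0.52972652 -0.51038536] M [-0.11720365  0.0083596   0.01178152] 0.03961091185860638
```

Emit:
{"fn": "carry_out", "kwargs": {
  "steps": [
    [[-0.05,0.3,0],0,1],
    [[-0.07,0.5,-0.05],0,1],
    [[-0.07,0.5,-0.05],0,1],
    [[-0.07,0.5,-0.05],0,1],
    [[-0.07,0.5,-0.05],0,1],
    [[-0.07,0.5,-0.05],0,1],
    [[-0.07,0.5,-0.05],0,1],
    [[-0.07,0.5,-0.05],0,1],
    [[-0.05,0.3,-0.05],0,1],
    [[0,0,0],0,1]
  ]
}}

```text
time: 20.6
position: [0.6189, -0.0393, 0.0058]
tool_rot: [0.998, 0.068, 0.009, -0.0]
ft_force: [0.1, -1.4, 1.3]
grip_width: 0.0394
```

```bash
python3 st.py
```

```text
20.6 [ 0.61892035 -0.03934794  0.00583948] yaw 7.814829145749765 z [ 0.01776557  0.00211689 -0.99983994] F [ 0.1414691  -1.35980392  1.25382763] M [-0.11096774  0.05903024 -0.03097662] 0.03944991033694433
```

Emit:
{"fn": "carry_out", "kwargs": {
  "steps": [
    [[-0.1,0.3,0],0,1],
    [[-0.12,0.4,0],0,1],
    [[-0.12,0.4,0],0,1],
    [[-0.12,0.4,0],0,1],
    [[-0.12,0.4,0],0,1],
    [[-0.1,0.3,0],0,1],
    [[0,0,0],0,1],
    [[0,0,0],0,1]
  ]
}}

```text
time: 21.4
position: [0.6119, -0.0143, 0.0059]
tool_rot: [0.998, 0.068, 0.009, -0.001]
ft_force: [0.2, -1.1, 3.6]
grip_width: 0.0396
```

```bash
python3 st.py
```

```text
21.4 [ 0.61185531 -0.01434013  0.00585799] yaw 7.813687492219397 z [ 0.01878078  0.00266098 -0.99982008] F [ 0.16712083 -1.08753336  3.5739439 ] M [-0.26834424  0.01318983  0.04438181] 0.03957149877712838
```

Emit:
{"fn": "carry_out", "kwargs": {
  "steps": [
    [[-0.05,0.25,0],0,1],
    [[-0.05,0.25,0],0,1],
    [[-0.05,0.25,0],0,1],
    [[-0.05,0.25,0],0,1],
    [[-0.05,0.25,0],0,1],
    [[-0.05,0.25,0],0,1],
    [[-0.05,0.25,0],0,1],
    [[-0.05,0.25,0],0,1]
  ]
}}

```text
time: 22.2
position: [0.6091, 0.0022, 0.0059]
tool_rot: [0.998, 0.07, 0.011, 0.003]
ft_force: [0.9, -8.3, 2.2]
grip_width: 0.0396
```

```bash
python3 st.py
```

```text
22.2 [0.60912952 0.00224455 0.00587644] yaw 7.982203675119726 z [ 0.02138693 -0.00436589 -0.99976174] F [ 0.87876859 -8.26403266  2.15244069] M [-1.26632355  0.20555243 -0.02647509] 0.03961093161638712
```

Emit:
{"fn": "carry_out", "kwargs": {
  "steps": [
    [[-0.05,0.25,0],0,1],
    [[-0.05,0.25,0],0,1],
    [[-0.05,0.25,0],0,1]
  ]
}}

```text
time: 22.5
position: [0.6092, 0.0045, 0.0059]
tool_rot: [0.997, 0.071, 0.011, 0.007]
ft_force: [1.4, -8.5, 2.0]
grip_width: 0.0399
```

Emit:
{"fn": "carry_out", "kwargs": {
  "steps": [
    [[-0.05,0.25,0],0,1],
    [[-0.05,0.25,0],0,1],
    [[-0.05,0.25,0],0,1]
  ]
}}

```text
time: 22.8
position: [0.6092, 0.0065, 0.0059]
tool_rot: [0.997, 0.072, 0.012, 0.011]
ft_force: [1.5, -9.4, 1.9]
grip_width: 0.0401
```

```bash
python3 st.py
```

```text
22.8 [0.60922654 0.00650832 0.00586313] yaw 8.304715955449419 z [ 0.02603981 -0.01983251 -0.99946416] F [ 1.51122829 -9.38677513  1.85123364] M [-1.17066994  0.16780855 -0.04589051] 0.04013282661385695
```

Emit:
{"fn": "carry_out", "kwargs": {
  "steps": [
    [[-0.1,0.6,0],0,1],
    [[-0.1,0.6,0],0,1]
  ]
}}

```text
time: 23.0
position: [0.6086, 0.0146, 0.0059]
tool_rot: [0.997, 0.073, 0.013, 0.013]
ft_force: [2.2, -8.0, 2.0]
grip_width: 0.0395
```

```bash
python3 st.py; python3 - <<'E'
from h import *
d=shot('side','d4');s=shot('scene','s4');a=load('d0');b=load('s0')
f=lambda c,x,y:cv2.resize(c['pixels'][y:y+90,x:x+120],(400,300),interpolation=2)
cv2.imwrite('pics/c5.png',np.vstack([np.hstack([f(a,255,140),f(b,320,145)]),np.hstack([f(d,255,140),f(s,320,145)])])[:,:,::-1])
E
```

```text
23.0 [0.60856057 0.01455968 0.00586179] yaw 8.346773104439357 z [ 0.02805241 -0.02496984 -0.99929454] F [ 2.16842547 -7.98096976  2.04784339] M [-1.18393823  0.14923416 -0.06386728] 0.03954930541691118
```

View pics/c5.png

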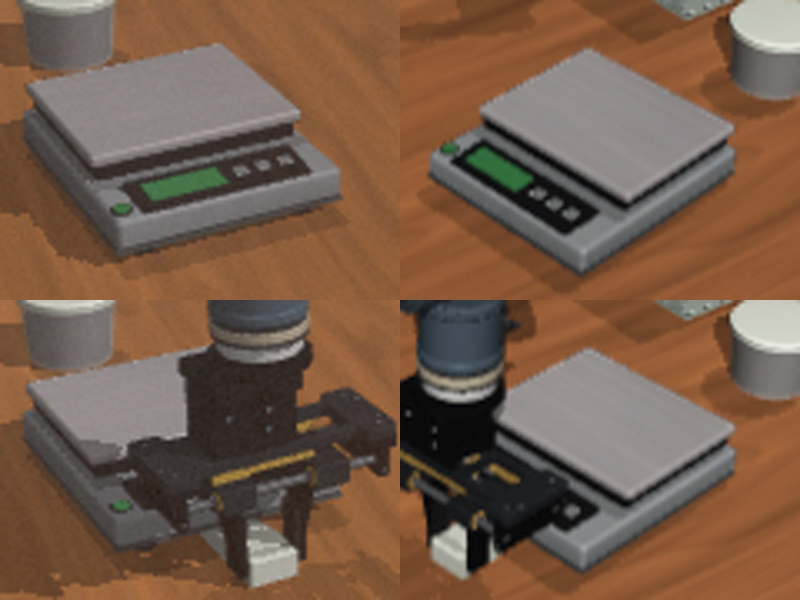

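Before (top) and after (bottom), the scale has not been shoved and its front looks slightly raised. I'll measure the lift from image shifts.

```bash
cat > lift.py <<'E'
from h import *
from scipy.optimize import least_squares
X=[0.5869,0.1771,1.7099]
def P(p,th,dx=0,dy=0):
    p=np.array(p,float)/1e3; a=p[0]-.09; q=[.09+a*np.cos(th)+p[2]*np.sin(th)+dx, p[1]+dy, p[2]*np.cos(th)-a*np.sin(th)]
    c,s=np.cos(X[2]),np.sin(X[2]); return [X[0]+c*q[0]-s*q[1],X[1]+s*q[0]+c*q[1],q[2]]
pts={'d':[(-110,100,27),(-90,85,42),(110,100,42)],'s':[(-110,-100,27),(-40,-100,66),(110,-100,35),(110,100,66),(0,-100,42)]}
def run(tag):
    rows=[]
    for cam in 'ds':
        a,b=load(cam+'0'),load(cam+tag); g=[cv2.cvtColor(c['pixels'],7) for c in (a,b)]
        for p in pts[cam]:
            u=proj(a,P(p,0)); x,y=np.round(u).astype(int); n=9
            T=g[0][y-n:y+n+1,x-n:x+n+1]; big=cv2.resize(g[1][y-n-8:y+n+9,x-n-8:x+n+9],None,fx=8,fy=8,interpolation=cv2.INTER_CUBIC)
            r=cv2.matchTemplate(big,cv2.resize(T,None,fx=8,fy=8,interpolation=cv2.INTER_CUBIC),cv2.TM_CCOEFF_NORMED)
            _,m,_,l=cv2.minMaxLoc(r); sh=np.array(l)/8-8; rows.append((a,p,sh,m)); print(cam,p,u.round(),'shift',sh,'score',round(m,3))
    ok=[r for r in rows if r[3]>.8]
    f=lambda v:np.concatenate([(proj(a,P(p,v[0]/170,v[1]/1e3,v[2]/1e3))-proj(a,P(p,0))-sh) for a,p,sh,m in ok])
    for free in (1,3):
        r=least_squares(lambda v:f(np.r_[v,0,0][:3]),np.zeros(free),loss='soft_l1',f_scale=.3,x_scale=1); print('lift mm, dx, dy:',r.x,'rms',np.sqrt((r.fun**2).mean()))
E
python3 -c "
from lift import *
run('3');run('4')"; python3 st.py
```

```text
d (-110, 100, 27) [290. 211.] shift [0. 0.] score 0.977
d (-90, 85, 42) [293. 201.] shift [0. 0.] score 0.996
d (110, 100, 42) [261. 172.] shift [0. 0.] score 0.996
s (-110, -100, 27) [374. 225.] shift [0. 0.] score 0.999
s (-40, -100, 66) [391. 204.] shift [0. 0.] score 0.999
s (110, -100, 35) [421. 192.] shift [0. 0.] score 0.999
s (110, 100, 66) [375. 159.] shift [0. 0.] score 0.999
s (0, -100, 42) [399. 205.] shift [0. 0.] score 0.999
lift mm, dx, dy: [0.] rms 0.0
lift mm, dx, dy: [0. 0. 0.] rms 0.0
d (-110, 100, 27) [290. 211.] shift [-0.375 -1.   ] score 0.787
d (-90, 85, 42) [293. 201.] shift [-0.25  -0.875] score 0.757
d (110, 100, 42) [261. 172.] shift [0. 0.] score 0.99
s (-110, -100, 27) [374. 225.] shift [ 0.25 -0.75] score 0.987
s (-40, -100, 66) [391. 204.] shift [ 0.375 -0.625] score 0.993
s (110, -100, 35) [421. 192.] shift [0. 0.] score 0.994
s (110, 100, 66) [375. 159.] shift [0.125 0.   ] score 0.991
s (0, -100, 42) [399. 205.] shift [ 1. -1.] score 0.994
lift mm, dx, dy: [2.72473492] rms 0.28866480235898795
lift mm, dx, dy: [ 2.55687225  0.24377853 -0.1642072 ] rms 0.2744049169747835
23.1 [0.6084364  0.015361   0.00588025] yaw 8.352041301839659 z [ 0.02799574 -0.02414687 -0.99931635] F [ 0.70707703 -6.30808695  2.73006868] M [-0.83072179  0.14116743 -0.04617013] 0.039634540877331426
```

Emit:
{"fn": "carry_out", "kwargs": {
  "steps": [
    [[-0.1,0.45,0],0,1],
    [[-0.1,0.45,0],0,1]
  ]
}}

```text
time: 23.3
position: [0.6078, 0.0209, 0.0059]
tool_rot: [0.997, 0.073, 0.014, 0.016]
ft_force: [2.1, -8.7, 2.4]
grip_width: 0.0397
```

```bash
python3 st.py; python3 - <<'E'
from lift import *
shot('side','d5');shot('scene','s5');run('5')
E
python3 st.py
```

```text
23.3 [0.60780979 0.02085703 0.00586076] yaw 8.41727141867148 z [ 0.03003506 -0.02891926 -0.99913041] F [ 2.09208833 -8.74250112  2.42384363] M [-1.19044745  0.11690894 -0.11159588] 0.039725070397847756
d (-110, 100, 27) [290. 211.] shift [-0.375 -1.375] score 0.783
d (-90, 85, 42) [293. 201.] shift [-0.25 -1.25] score 0.754
d (110, 100, 42) [261. 172.] shift [0.125 0.   ] score 0.987
s (-110, -100, 27) [374. 225.] shift [ 0.25 -1.  ] score 0.981
s (-40, -100, 66) [391. 204.] shift [ 0.5   -0.875] score 0.993
s (110, -100, 35) [421. 192.] shift [ 0.125 -0.125] score 0.991
s (110, 100, 66) [375. 159.] shift [0.25 0.  ] score 0.99
s (0, -100, 42) [399. 205.] shift [ 4. -3.] score 0.992
lift mm, dx, dy: [3.645762] rms 1.2834490550860012
lift mm, dx, dy: [ 3.42847042  0.29687311 -0.28037785] rms 1.2598265971263947
23.4 [0.60769571 0.02142856 0.00584235] yaw 8.41854307189725 z [ 0.02989538 -0.02827643 -0.999153  ] F [ 1.9465604  -7.33632924  2.86967943] M [-0.85856278  0.11624503 -0.03089074] 0.03957568974835155
```

```bash
python3 - <<'E'
from lift import *
for i in range(8): shot('side','d6')
shot('scene','s6')
pts['s'].pop(); run('6')
x=np.hstack([cv2.resize(load(n)['pixels'][y:y+75,x:x+100],(400,300),interpolation=2) for n,x,y in (('d6',285,165),('s6',310,165))])
cv2.imwrite('pics/c6.png',x[:,:,::-1])
E
python3 st.py
```

```text
d (-110, 100, 27) [290. 211.] shift [-0.375 -1.375] score 0.784
d (-90, 85, 42) [293. 201.] shift [-0.25 -1.25] score 0.761
d (110, 100, 42) [261. 172.] shift [0.125 0.   ] score 0.986
s (-110, -100, 27) [374. 225.] shift [ 0.25 -1.  ] score 0.981
s (-40, -100, 66) [391. 204.] shift [ 0.5   -0.875] score 0.993
s (110, -100, 35) [421. 192.] shift [ 0.125 -0.125] score 0.992
s (110, 100, 66) [375. 159.] shift [0.375 0.   ] score 0.991
lift mm, dx, dy: [3.26487798] rms 0.10499088632838079
lift mm, dx, dy: [ 3.29297015  0.03684906 -0.32492215] rms 0.07898474214588512
23.85 [0.60771497 0.02141298 0.00587503] yaw 8.403633799198815 z [ 0.02989484 -0.0280177  -0.9991603 ] F [ 1.83676791 -6.33694169  2.64357516] M [-0.81263324  0.11161553 -0.02302789] 0.03954251287642745
```

View pics/c6.png

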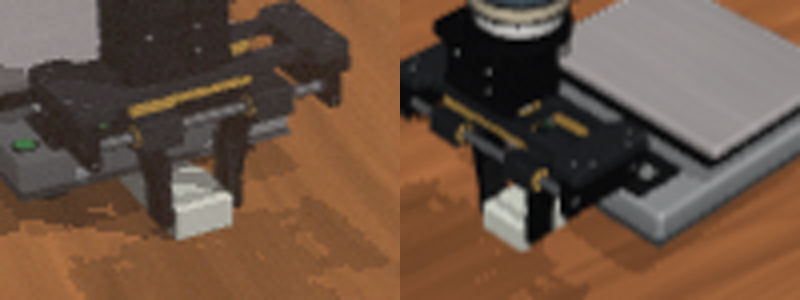

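```bash
python3 -c "
from rig import robot
print(robot.hand_in())"; python3 st.py
```

```text
the job is handed in; nothing more can be done
None
the job is handed in; nothing more can be done
```

I pushed the middle-sized wedge, thin end first, under the middle of the scale's front edge until the front feet came off the bench. I handed it in at about 24 s with the wedge still gripped and the scale resting on it. The hand-in reports no verdict.

**Last checks:**
- **Lift:** the image shifts gave about 3.3 mm at the front feet, against an allowed 1.5 to 6.5 mm. The wedge geometry suggests nearer 4 mm. The rear of the scale stayed put, the scale moved less than 0.5 mm along the bench, and half a second of holding changed nothing.
- **Grip and push:** the fingers stood 39.5 mm apart on the 40 mm heel, with a steady push of about 6 to 8 N. I saw no sign of the gripper touching the scale.

**What failed or disagreed:**
- **First grasp:** it missed. The real fingertips stand about 20 mm higher than `tip_extent` implies, so they closed above the wedge. I regripped lower; the wedge had not visibly moved.
- **Tool tilt:** while pushing, the tool leaned about 0.04 rad from its angle at the grasp. The tool height stayed constant, so I take the wedge to be flat, but I did not measure its tilt directly (the limit is 0.05 rad).
- **Image match:** two of the seven image patches, both at the scale's front left in the side view, matched poorly (score about 0.78). They were left out of the lift fit, but their shifts agreed with it in direction.
- **Bowl, tub and spoon:** I kept the arm clear of them, but did not measure their positions at the end.

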